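Swap the jars on the two-place stirrer and set its selector

ROBOT

A 7-joint arm with a two-finger parallel gripper is mounted at the origin on a cart in front of the work surface, level with it; the furniture and walls round the work are solid. World frame = base frame: x ahead of the robot, y to its left, z up, the work surface at z = 0. Lengths are in m, angles in rad, forces in N, time in s.
With the tool pointing down it reaches from about 0.4 to 0.85 m from the base axis. Payload 4.5 kg.
Tool frame: the origin (TCP) lies midway between the tips of the shut fingers; the grasp point (between the pads) lies 19 mm behind it; z points along the fingers, y is the line along which they close (so a half turn about z gives the same grasp; the last joint's range is limited). The gripper opens to 88 mm and grips with 3 to 60 N. Pads are 18 mm wide; open, the fingers measure 123 mm over their backs; the gripper's body (75 mm by 187 mm) begins 45 mm behind the grasp point.
Start: joints at [1.164, 0.689, -0.195, 1.565, 0.157, 0.902, -0.215], TCP at [0.267, -0.565, 0.21] pointing down, gripper open.
Joint ranges: [-3.01, 3.01], [-0.46, 2.08], [-1.47, 1.51], [0.13, 2.56], [-1, 4.14], [0.04, 2.09], [-2.66, 2.66]. Speed limits (rad/s): [2.57, 2.57, 3.14, 3.14, 3.14, 3.14, 3.14].

INTERFACE

Orientations are given as a unit quaternion [x, y, z, w].
In Python, from rig import robot gives the robot as it stands. Calls block until the motion is done:
- robot.move_to(position, orientation): joint-space move of the TCP to a pose.
- robot.servo_line(position, max_speed=0.15, frame=None, f_stop=None): straight line of the TCP; frame=None keeps the orientation; max_speed is the mean speed in m/s. With f_stop (N) it stops when the force on the tool has changed by that much, and returns True; else False.
- robot.move_j(angles): joint-space move.
- robot.move_gripper(opening, strength=None): finger opening in m; strength is the grip in N (None keeps the last); returns when the fingers have stopped.
- robot.hold(seconds).
- robot.solve_ik(position, orientation): joint angles nearest the present ones, or None.
- robot.grab_frame(name): name is "side" or "top" or "wrist"; returns the picture (400x640x3 uint8, blue, green, red); there is no depth.
- robot.get_calibration(name): a dict with "fx", "fy", "cx", "cy" (pixels), "rvec" (rotation vector, rad) and "tvec" (3), from world to camera coordinates, as OpenCV has them. Camera axes: x right, y down, z forward; pixel columns grow to the right and rows downward; lengths in m; the calibration is good to about 2 mm. A picture is of the moment at which its call begins: read the wrist's pose just before it. get_calibration takes no time and is no camera call; for the wrist camera it gives the pose at the moment of the call.
A pose or a line that the arm cannot do raises robot.MotionError and nothing moves.
- robot.job_done(): hands the job in; it is judged then, once.
Readings, each from a call of its own:
- robot.get_time_s(): time.
- robot.get_joint_pos(): joint angles.
- robot.get_dq(): joint speeds.
- robot.get_joint_torque(): joint torques, N m.
- robot.get_ee_pos(): TCP position.
- robot.get_orientation(): TCP orientation.
- robot.get_wrist_force(): force on the tool from outside, world axes, zero at the start.
- robot.get_ft_torque(): the same for the moment, N m.
- robot.get_grip_width(): finger opening in m.
- robot.get_grasp_force(): force on a finger pad.
Only numpy, scipy, OpenCV 4.12 (cv2) and the standard library are available. Lean on these libraries where they do the work, as an engineer would, in place of code of your own. Each camera call takes 0.05 s, during which the arm holds its last target. There are 200 camera calls.

TASK

The two pigment jars stand on the wrong plates of the magnetic stirrer. While the selector is still in its off band, swap the blue and the yellow jar, keeping them upright, so that each stands flat and centred in the dish the other came from; then turn the selector until its red mark points at the white tick of the plate that now carries the yellow jar. Leave everything else on the bench where it is.

Things in the scene. Friction and masses are not known exactly. Their poses are not given: they have to be found in the camera images.
- stirrer: two-place magnetic stirrer fixed to the bench: a grey slab 170 mm deep, 310 mm wide, its top 22 mm above the bench. Its origin is on the bench surface, straight below the axis of the selector; its x axis points to its back (away from the robot), y to its left, z up. The slab reaches from 55 mm in front of the origin to 115 mm behind it, and 155 mm to either side. It may stand turned. The bench behind it is free to about 200 mm behind the origin
- plate_left (a point): centre of the floor of the left stirring plate, a round shallow steel dish on the slab, inner radius 35 mm, its rim 4 mm higher than the floor, outer radius 39 mm; floor 24 mm above the bench; 65 mm behind the selector axis and 112.6 mm left of it. Axes as the stirrer's
- plate_right (a point): the same for the right stirring plate, 112.6 mm right of the selector axis
- selector (a joint): angle of the selector, rad: 0 when the red mark points to the middle of the front edge (middle of the dark 'off' band), growing counter-clockwise seen from above. The white tick for the right plate is at +2.094, the one for the left plate at -2.094 (each tick lies on the line from the axis to that plate's centre). It turns through the front only: stops at +2.65 and -2.65. Light, even friction (0.06 N m); stays where it is left; no detents
- selector_grip (a point): selector of the stirrer, a black disc 70 mm across with its top 32 mm above the bench, and on it an upright bar grip 50 mm long, 14 mm thick, top 67 mm above the bench, passing over the axis. This point is on the axis, 54 mm above the bench. Its x axis lies along the bar, and the red mark (a stripe on one half of the bar's top, its end, and the disc) is on its -x side; z up. The bar is gripped from above across its 14 mm thickness
- blue_jar_centre (a point): centre of the dark blue pigment jar with a black lid, half-way up: 48 mm across, 58 mm tall (lid 45 mm across, the top 13 mm), 0.16 kg. At the start it stands on one of the two plates; z is its upright axis
- yellow_jar_centre (a point): centre of the yellow pigment jar with a black lid, half-way up: 48 mm across, 78 mm tall (lid 45 mm across, the top 17 mm), 0.16 kg. At the start it stands on the other plate; z is its upright axis
- blue_jar: the blue jar again, origin at the centre of its underside
- yellow_jar: the yellow jar again, origin at the centre of its underside
- orange_jar: bystander: orange-brown jar with a white lid, 54 mm across, 68 mm tall; left of the stirrer's far side; origin at the centre of its underside
- green_jar: bystander: green jar with a red lid, 54 mm across, 58 mm tall; far behind the stirrer; origin at the centre of its underside
- pale_pot: bystander: open pot speckled blue, 71 mm across, 43 mm tall; far left of the stirrer; origin at the centre of its underside
- tape_roll: bystander: roll of masking tape, 98 mm across, 25 mm tall; at the far right; origin at the centre of its underside
- stamp_block: bystander: wooden stamping block with a knob, 62 x 62 mm, 64 mm tall; right of the stirrer; origin at the centre of its underside
Mind the look-alikes: they are no part of the job. Leave any pink or purple look-alike of the yellow_jar alone.

How it is judged:
By the outcome, as a careful person would: the job done as asked, in the order asked, and still so for the second after the job is handed in, with the robot touching nothing.
It also fails if it takes over 72 s, if anything falls off the work surface, if the arm or the gripper's body presses on something with over 40 N, if the wrist force passes 120 N, or if a joint passes its speed limit or range.

## Working session

There is one attempt and no reset: what is moved stays moved. The work goes in short steps, each a Python script; the robot and the scene stay as the last script left them, time stands still between calls to the robot, and variables do not carry over. Pictures are saved under pics/ and viewed, at most 10 in all, crops included, and the job is handed in when it is done.

```bash
ls; mkdir -p pics
python3 - <<'E'
from rig import robot
import cv2
for n in("top","side"):
    cv2.imwrite(f"pics/{n}0.png",robot.grab_frame(n)); print(n,robot.get_calibration(n))
print(robot.get_orientation(),robot.get_time_s())
E
```

```text
pics
top {'fx': 367.9386784977554, 'fy': 367.9386784977554, 'cx': 317.03455219868516, 'cy': 192.95738299552798, 'rvec': array([ 2.14143213, -2.19620963,  0.15160476]), 'tvec': array([-0.07162614,  0.54308675,  1.09954281])}
side {'fx': 469.1264992721736, 'fy': 469.1264992721736, 'cx': 313.6613908835309, 'cy': 205.1830661175611, 'rvec': array([ 2.15667503, -0.33802051,  0.14507787]), 'tvec': array([-0.52599548,  0.1479669 ,  1.58369662])}
[ 9.75800902e-01  2.18659426e-01 -2.34732742e-04 -7.74308171e-04] 0.1
```

View pics/top0.png

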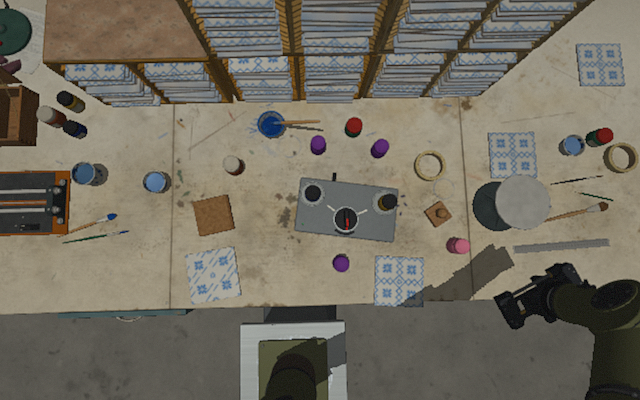

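View pics/side0.png

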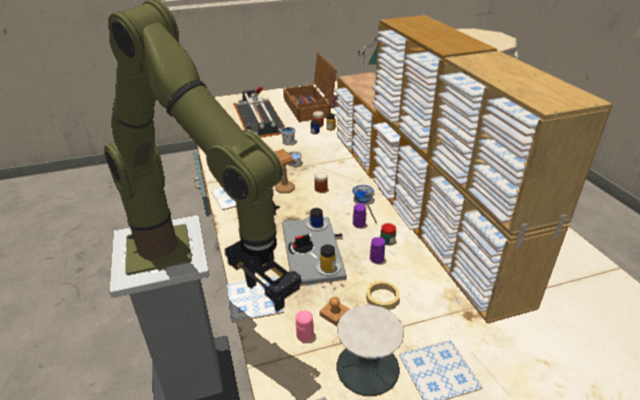

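Both views agree. The blue jar (black lid, top px ~(312,193)) is on the left plate and the yellow one (~(387,202)) on the right. The selector is at ~(346,218) with its red mark to the front. Purple jars stand behind and in front, and a pink one to the right. Next I'll get a rough pose from the top view, then look closer with the wrist camera.

```bash
cat > h.py <<'E'
from rig import robot
import numpy as np, cv2
from scipy.spatial.transform import Rotation as R
def ray(cal,uv,z):
    Rm=cv2.Rodrigues(np.array(cal["rvec"],float))[0]; t=np.array(cal["tvec"],float)
    d=Rm.T@np.array([(uv[0]-cal["cx"])/cal["fx"],(uv[1]-cal["cy"])/cal["fy"],1]); c=-Rm.T@t
    return c+d*(z-c[2])/d[2]
def down(yaw): # tool down, closing axis (tool y) at world yaw
    y=np.array([np.cos(yaw),np.sin(yaw),0]); z=np.array([0,0,-1.]); x=np.cross(y,z)
    return R.from_matrix(np.c_[x,y,z]).as_quat()
E
python3 - <<'E'
from h import *
c=robot.get_calibration("top")
b=ray(c,(312,192),.082);y=ray(c,(387,202),.102);s=ray(c,(346,218),.04)
print(b,y,s); d=b-y; psi=np.arctan2(d[1],d[0])-np.pi/2; print("psi",psi)
m=(b+y)/2; print("pred sel",m[:2]-.065*np.array([np.cos(psi),np.sin(psi)]))
# wrist cam offset in tool frame
w=robot.get_calibration("wrist"); Rm=cv2.Rodrigues(w["rvec"])[0]; cam=-Rm.T@w["tvec"]
T=R.from_quat(robot.get_orientation()).as_matrix(); print("cam in tool",T.T@(cam-robot.get_ee_pos()),(T.T@Rm.T).round(2),w["fx"])
for p in (b,y,s):
  for k in range(4):
    q=robot.solve_ik(np.r_[p[:2],.25],down(psi+k*np.pi/2)); print(k,None if q is None else np.round(q,2))
E
```

```text
[ 0.53845464 -0.06951206  0.082     ] [ 0.50163979 -0.28546729  0.102     ] [ 0.46152113 -0.17118996  0.04      ]
psi -0.16885123610879593
pred sel [ 0.45597162 -0.16656642]
cam in tool [ 7.59093166e-02  1.43818331e-04 -1.75245610e-01] [[ 0.   -0.96 -0.29]
 [ 1.    0.   -0.  ]
 [ 0.   -0.29  0.96]] 309.5939561111719
0 [ 0.33  0.56 -0.46  1.76  0.3   0.9  -0.43]
1 [ 0.56  0.65 -0.89  1.74  0.58  1.03  0.86]
2 [-0.57  0.89  1.3   1.8  -0.92  1.22 -2.3 ]
3 [ 0.04  0.53  0.01  1.77 -0.01  0.84 -1.69]
0 [ 0.7   0.6  -0.45  1.66  0.3   0.95 -0.02]
1 [ 0.93  0.7  -0.9   1.64  0.61  1.1   1.26]
2 [ 0.15  0.62  0.49  1.69 -0.35  0.92 -2.53]
3 [ 0.43  0.57  0.    1.67 -0.    0.9  -1.3 ]
0 [ 0.57  0.49 -0.47  1.9   0.29  0.83 -0.22]
1 [ 0.83  0.59 -0.92  1.88  0.57  0.96  1.05]
2 [-0.1   0.52  0.57  1.93 -0.38  0.8  -2.63]
3 [ 0.26  0.46 -0.    1.91  0.    0.77 -1.48]
```

Run:
```python
from h import *
psi=-.169; s=np.array([.459,-.169]); ex=np.array([np.cos(psi),np.sin(psi)])
p=np.r_[s+.08*ex,.27]
robot.move_to(p,down(psi-np.pi/2)); robot.hold(.3)
import pickle
c=robot.get_calibration("wrist"); im=robot.grab_frame("wrist"); cv2.imwrite("pics/w1.png",im); pickle.dump(c,open("w1.pkl","wb"))
print(robot.get_time_s(),robot.get_joint_pos())
```

```text
2.175 [ 0.24455875  0.53917771  0.00339295  1.67024731 -0.00207811  0.93229818
 -1.49180485]
```

View pics/w1.png

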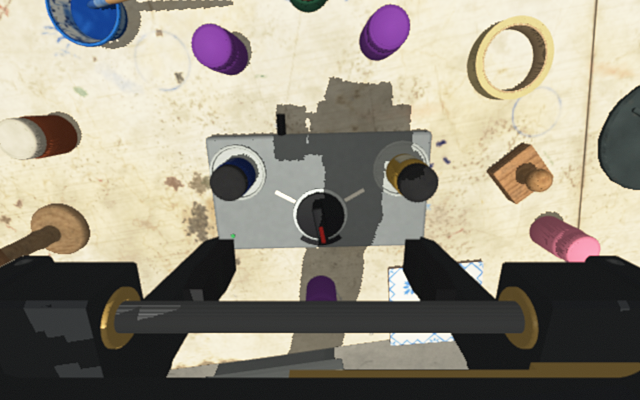

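Blue's lid is at ~(229,183), yellow's at ~(417,183), and the selector at ~(321,213) with its red mark towards the front (slightly right). The slab runs from (207,136) to (431,130) along its back. One purple jar stands just in front at (320,288).

Run:
```python
from h import *
import pickle
c=pickle.load(open("w1.pkl","rb")); im=cv2.imread("pics/w1.png")
hsv=cv2.cvtColor(im,cv2.COLOR_BGR2HSV)
for p in [(300,240),(225,220),(350,160),(340,100),(250,120),(229,183),(240,170),(417,186),(262,170)]: print(p,hsv[p[1],p[0]])
roi=np.zeros(im.shape[:2],np.uint8); roi[100:262,180:460]=255
m=((hsv[...,1]<28)&(hsv[...,2]>40)).astype(np.uint8)*255&roi
m=cv2.morphologyEx(m,cv2.MORPH_OPEN,np.ones((3,3)))
n,l,st,ct=cv2.connectedComponentsWithStats(m); print(st[1:][st[1:,4]>200].tolist())
k=1+np.argmax(st[1:,4])
pts=np.argwhere(np.isin(l,[i for i in range(1,n) if st[i,4]>1000]))[:,::-1]
w=np.array([ray(c,p,.022)[:2] for p in pts],np.float32)
print("rect",cv2.minAreaRect(w),cv2.boxPoints(cv2.minAreaRect(w)))
# rotation: red mark & lids
red=((hsv[...,1]>150)&((hsv[...,0]<8)|(hsv[...,0]>172))&(hsv[...,2]>80)).astype(np.uint8)&(roi>0)
print("red",np.argwhere(red)[:,::-1].mean(0))
big=cv2.resize(im[120:260,195:445],None,fx=3.2,fy=3.2,interpolation=cv2.INTER_CUBIC)
mm=cv2.resize(m[120:260,195:445],None,fx=3.2,fy=3.2,interpolation=cv2.INTER_NEAREST)
con,_=cv2.findContours(mm,cv2.RETR_LIST,cv2.CHAIN_APPROX_NONE); cv2.drawContours(big,con,-1,(0,255,0),1)
cv2.imwrite("pics/c1.png",big)
```

```text
(300, 240) [ 53   7 154]
(225, 220) [ 48   8 163]
(350, 160) [60 10 78]
(340, 100) [ 20  68 105]
(250, 120) [ 23  44 231]
(229, 183) [30 10 52]
(240, 170) [30 10 25]
(417, 186) [45 10 52]
(262, 170) [ 39  16 210]
[[206, 131, 230, 118, 21548]]
rect ((0.4905829429626465, -0.18071378767490387), (0.3174758553504944, 0.16838878393173218), 81.6607666015625) [[ 0.38425642 -0.3255623 ]
 [ 0.55086476 -0.34998435]
 [ 0.59690946 -0.03586528]
 [ 0.43030113 -0.01144323]]
red [321.7826087  234.47826087]
```

View pics/c1.png

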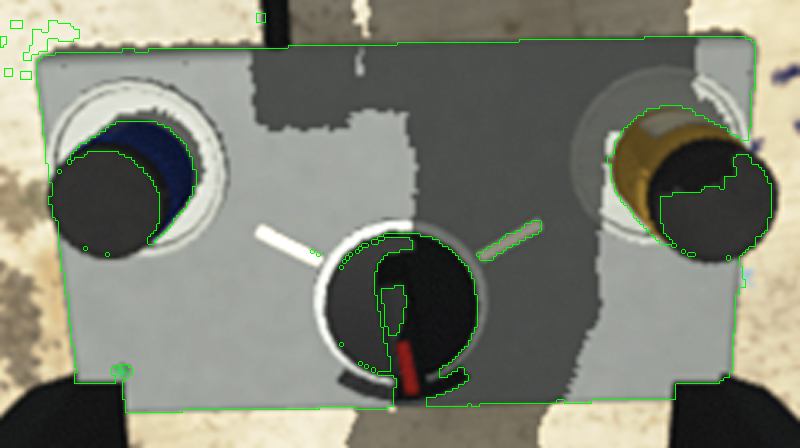

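Crop in view: lid centres (105,204) and (713,201), plate rims centred near (141,167) and (661,156), red-mark tip (411,395) just inside the dark band, slab back corners (37,54) and (756,37). I'll turn these into world points.

Run:
```python
from h import *
import pickle
c=pickle.load(open("w1.pkl","rb"))
P=lambda u,v,z: ray(c,((u+.5)/3.2-.5+195,(v+.5)/3.2-.5+120),z)[:2]
pl,pr=P(141,167,.028),P(661,156,.028)
bl,br=P(37,54,.022),P(756,37,.022)
fl,fr=P(125,411,.022),P(675,403,.022)
bj,yj=P(105,204,.082),P(713,201,.102)
def yaw(a,b): d=a-b; return np.arctan2(d[1],d[0])-np.pi/2
print("psi plates,back,jars,front",yaw(pl,pr),yaw(bl,br),yaw(bj,yj),yaw(fl,fr), np.linalg.norm(pl-pr),np.linalg.norm(bl-br),np.linalg.norm(bj-yj))
tl=(P(257,229,.022),P(322,263,.022)); tr=(P(541,224,.022),P(480,260,.022))
psi=yaw(pl,pr); ex=np.array([np.cos(psi),np.sin(psi)]); ey=np.array([-ex[1],ex[0]])
print("sel from plates",(pl+pr)/2-.065*ex,"from back",(bl+br)/2-.115*ex,"jars",(bj+yj)/2-.065*ex)
A=np.c_[tl[1]-tl[0],-(tr[1]-tr[0])]; k=np.linalg.solve(A,tr[0]-tl[0]); print("ticks",tl[0]+k[0]*(tl[1]-tl[0]))
print("depth",((bl+br)/2-(fl+fr)/2)@ex)
print("plates",pl,pr,"jars",bj,yj)
r1,r0=P(402,342,.067),P(411,394,.032)
s=(pl+pr)/2-.065*ex
for r in(r1,r0): d=r-s; print("mark ang",np.arctan2(d@ey,d@ex)-np.pi, np.linalg.norm(d))
```

```text
psi plates,back,jars,front -0.1481407816949749 -0.14640638429950492 -0.14172429451934487 -0.15371748322118872 0.2229864117006689 0.3021979923517483 0.2232965931125773
sel from plates [ 0.46096909 -0.17259827] from back [ 0.45952612 -0.17130883] jars [ 0.4592465  -0.17201447]
ticks [ 0.45815253 -0.17191581]
depth 0.16701637233977099
plates [ 0.54171351 -0.07192019] [ 0.50880082 -0.29246428] jars [ 0.53930492 -0.07107953] [ 0.50776421 -0.29213734]
mark ang -0.3830632653401209 0.002444804102637298
mark ang -6.223585728490244 0.042400248207766285
```

```bash
cat >> h.py <<'E'
psi=-.147; S=np.array([.4605,-.1722]); ex=np.array([np.cos(psi),np.sin(psi)]); ey=np.array([-ex[1],ex[0]])
at=lambda x,y,z: np.r_[S+x*ex+y*ey,z]
PL,PR=(.065,.1126),(.065,-.1126); CX,CY=down(psi),down(psi-np.pi/2)
BJ,YJ=np.array([.5395,-.0709]),np.array([.5079,-.2923])
def over(p,z,q,zhi): robot.move_to(np.r_[p[:2],zhi],q); robot.servo_line(np.r_[p[:2],z],.15)
def pinch(f=5): robot.move_gripper(.03,f); w=robot.get_grip_width(); print("w",round(w,4),"t",robot.get_time_s()); return w
def place(p,z,zhi,extra=.006):
    robot.servo_line(np.r_[p[:2],zhi],.2); robot.servo_line(np.r_[p[:2],z+.006],.15)
    hit=robot.servo_line(np.r_[p[:2],z-extra],.02,f_stop=3); print("hit",hit,robot.get_ee_pos(),z)
    robot.move_gripper(.086)
E
python3 - <<'E'
from h import *
over(BJ,.039,CY,.13); pinch(4); robot.move_gripper(.086); robot.servo_line(np.r_[BJ,.14],.2)
over(YJ,.055,CX,.14); pinch(4); robot.move_gripper(.086); robot.servo_line(np.r_[YJ,.14],.2)
over(YJ,.055,CY,.14); w=pinch(15); print(robot.get_ee_pos(),robot.get_grasp_force())
if w>.04:
    robot.servo_line(np.r_[YJ,.115],.15)
    place(at(.075,0,0),.053,.115); robot.servo_line(at(.075,0,.16),.2)
print(robot.get_time_s(),robot.get_wrist_force())
E
```

```text
w 0.0472 t 4.375
w 0.047 t 8.4583
w 0.0452 t 12.25
[ 0.50813097 -0.29289859  0.0553641 ] 26.145273370784707
hit True [ 0.53558127 -0.18350947  0.05330413] 0.053
15.875 [-0.24142081  0.33352933  0.81954509]
```

Run:
```python
from h import *
import pickle
robot.move_to(at(.085,.03,.26),CY); robot.hold(.2)
c=robot.get_calibration("wrist"); im=robot.grab_frame("wrist"); pickle.dump(c,open("w2.pkl","wb"))
cv2.imwrite("pics/w2.png",im); cv2.imwrite("pics/c2.png",cv2.resize(im[110:290,190:450],None,fx=3,fy=3,interpolation=cv2.INTER_CUBIC)); print(robot.get_time_s())
```

```text
16.625
```

View pics/c2.png

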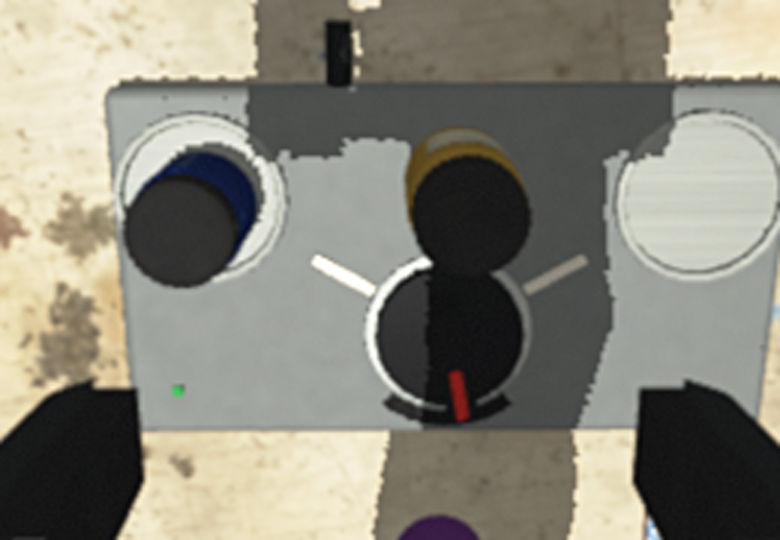

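The yellow jar is parked upright between the plates (lid at crop (471,216)). The right plate is empty and fully visible, its rim centred near (699,196). The left rim is centred near (201,198) and the mark is at (457,375)-(462,418). I'll use this to refine the poses.

Run:
```python
from h import *
import pickle
c=pickle.load(open("w2.pkl","rb"))
P=lambda u,v,z: ray(c,((u+.5)/3-.5+190,(v+.5)/3-.5+110),z)[:2]
loc=lambda p: np.round([(p-S)@ex*1000,(p-S)@ey*1000],1)
im=cv2.imread("pics/w2.png")
print("PR",loc(P(699,196,.028)),"PL",loc(P(201,198,.028)),"yel lid",loc(P(471,216,.100)),"blue lid",loc(P(181,232,.082)))
print("bl",loc(P(107,84,.022)),"disc",loc(P(450,335,.032)),"mark",loc(P(457,376,.067)),loc(P(462,419,.032)))
print("ticks",loc(P(314,260,.022)),loc(P(371,291,.022)),loc(P(585,260,.022)),loc(P(527,291,.022)),"front",loc(P(300,429,.022)),loc(P(600,429,.022)))
```

```text
PR [  66.1 -109.5] PL [ 65.3 112.9] yel lid [75.3 -1.3] blue lid [ 64.3 110.4]
bl [114.9 152.1] disc [1.1 0.7] mark [-3.8 -0.2] [-41.9  -5.9]
ticks [34.4 63.6] [19.3 37.3] [ 34.4 -61.8] [ 19.2 -35.6] front [-52.3  72.6] [-52.4 -74.6]
```

```bash
sed -i 's/^PL,PR=/YP=at(.075,0,0); S=S+.0022*ey\nPL,PR=/' h.py
python3 - <<'E'
from h import *
import pickle
robot.move_to(np.r_[BJ,.16],CX); robot.servo_line(np.r_[BJ,.039],.15); w=pinch(15); print(robot.get_ee_pos())
assert w>.04
robot.servo_line(np.r_[BJ,.15],.2)
place(at(*PR,0),.039,.15); robot.servo_line(at(*PR,.15),.2)
over(YP,.053,CY,.15); w=pinch(15); assert w>.04
robot.servo_line(np.r_[YP[:2],.115],.15)
place(at(*PL,0),.055,.115); robot.servo_line(at(*PL,.15),.2)
robot.move_to(at(.09,0,.26),CY); robot.hold(.2)
c=robot.get_calibration("wrist"); im=robot.grab_frame("wrist"); pickle.dump(c,open("w3.pkl","wb"))
cv2.imwrite("pics/w3.png",im); cv2.imwrite("pics/c3.png",cv2.resize(im[110:290,190:450],None,fx=3,fy=3,interpolation=cv2.INTER_CUBIC)); print(robot.get_time_s())
E
```

```text
w 0.0458 t 19.2583
[ 0.53928388 -0.07093636  0.03910522]
hit True [ 0.50924897 -0.29124774  0.03863802] 0.039
w 0.0454 t 26.6583
hit True [ 0.5424492  -0.06831979  0.05525411] 0.055
31.175
```

View pics/c3.png

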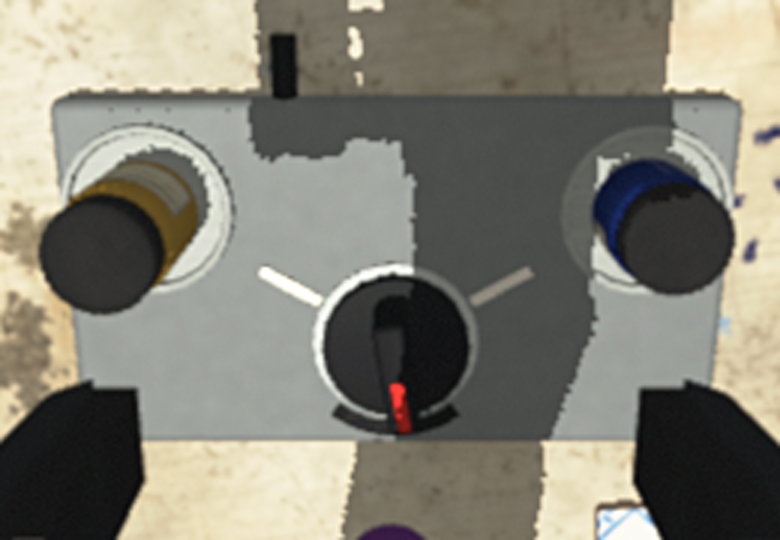

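The swap is done and both jars stand upright: yellow's lid is at (101,254) over the left rim (~(148,209)), blue's at (678,237) over the right rim (~(647,210)). The mark tip (405,430) is still in the off band.

Run:
```python
from h import *
import pickle
c=pickle.load(open("w3.pkl","rb"))
P=lambda u,v,z: ray(c,((u+.5)/3-.5+190,(v+.5)/3-.5+110),z)[:2]
loc=lambda p: np.round([(p-S)@ex*1000,(p-S)@ey*1000],1)
im=cv2.imread("pics/c3.png",0)
print("PR",loc(P(647,210,.028)),"PL",loc(P(148,209,.028)),"yel lid",loc(P(101,254,.102)),"blue lid",loc(P(678,237,.082)))
print("disc",loc(P(397,344,.032)),"marktip",loc(P(405,431,.032)))
print("ticks",loc(P(261,270,.022)),loc(P(318,302,.022)),loc(P(530,270,.022)),loc(P(473,301,.022)))
print("corners",loc(P(54,102,.022)),loc(P(740,100,.022)))
# IK feasibility of the turn, bar yaw = psi+theta; closing axis perpendicular
for k in(-1,1):
    out=[]
    for th in np.linspace(.12,-2.15,8):
        q=robot.solve_ik(at(0,0,.041),down(psi+th+k*np.pi/2)); out.append(None if q is None else np.round(q,2).tolist())
    print(k,*out,sep="\n")
```

```text
PR [  65.7 -113.7] PL [ 65.3 110.2] yel lid [ 66.3 109.2] blue lid [  68.2 -111.4]
disc [ 2.2 -2. ] marktip [-42.6  -6.1]
ticks [34.9 61.4] [19.2 35.2] [ 35.4 -63.6] [ 20.  -37.6]
corners [112.1 149.6] [ 114.1 -152. ]
-1
[0.28, 0.82, -0.04, 2.09, 0.12, 0.23, -1.46]
[0.27, 0.82, -0.01, 2.1, 0.04, 0.23, -1.7]
[0.25, 0.82, 0.01, 2.1, -0.04, 0.23, -1.94]
[0.24, 0.82, 0.04, 2.1, -0.12, 0.23, -2.19]
[0.21, 0.82, 0.08, 2.1, -0.27, 0.23, -2.37]
[0.18, 0.83, 0.13, 2.1, -0.4, 0.24, -2.56]
[0.13, 0.84, 0.22, 2.1, -0.67, 0.27, -2.62]
[0.92, 1.16, -1.26, 2.06, 1.33, 1.12, 1.39]
1
[0.92, 1.16, -1.26, 2.06, 1.33, 1.12, 0.52]
[0.61, 0.88, -0.59, 2.08, 1.04, 0.52, 0.45]
[0.55, 0.85, -0.48, 2.08, 0.96, 0.44, 0.21]
[0.49, 0.84, -0.38, 2.08, 0.84, 0.38, -0.01]
[0.45, 0.83, -0.31, 2.09, 0.74, 0.33, -0.23]
[0.41, 0.82, -0.24, 2.09, 0.64, 0.3, -0.45]
[0.37, 0.82, -0.18, 2.09, 0.51, 0.27, -0.65]
[0.33, 0.82, -0.11, 2.09, 0.34, 0.25, -0.81]
```

```bash
cat >> h.py <<'E'
C=at(-.0005,-.0005,0)
def bar(th,z): return np.r_[C[:2],z],down(psi+th+np.pi/2)
def look(n,p=None):
    import pickle
    robot.move_to(at(.09,0,.26) if p is None else p,CY); robot.hold(.2)
    c=robot.get_calibration("wrist"); im=robot.grab_frame("wrist"); pickle.dump(c,open(f"w{n}.pkl","wb"))
    cv2.imwrite(f"pics/w{n}.png",im); cv2.imwrite(f"pics/c{n}.png",cv2.resize(im[110:290,190:450],None,fx=3,fy=3,interpolation=cv2.INTER_CUBIC)); print(robot.get_time_s())
E
python3 - <<'E'
from h import *
robot.move_to(*bar(-.3,.15)); robot.move_to(*bar(.11,.15)); print(np.round(robot.get_joint_pos(),2))
robot.move_gripper(.05); robot.servo_line(bar(.11,.042)[0],.12); robot.move_gripper(.0,25)
print("w",robot.get_grip_width(),robot.get_wrist_force(),robot.get_ft_torque(),robot.get_time_s())
n=12
for th in np.linspace(.11,-2.094,n+1)[1:]: robot.move_to(*bar(th,.042))
robot.hold(.2)
print(robot.get_wrist_force(),robot.get_ft_torque(),robot.get_ee_pos()-bar(0,.042)[0],robot.get_time_s())
robot.move_gripper(.05); robot.servo_line(bar(0,.15)[0],.15); robot.move_gripper(.086)
look(4)
E
```

```text
[ 0.79  0.75 -0.89  2.    0.83  0.8   0.93]
w 0.0006426535163293467 [0.16408555 0.56098245 0.20156952] [ 0.05304887 -0.14161362  0.02163003] 35.9833
[ 0.33934546 -0.02693005  0.29416563] [-7.02582222e-05 -7.75230180e-02 -4.10365893e-02] [-6.09735355e-05  1.30327642e-05 -1.71617150e-05] 39.3333
42.7
```

View pics/c4.png

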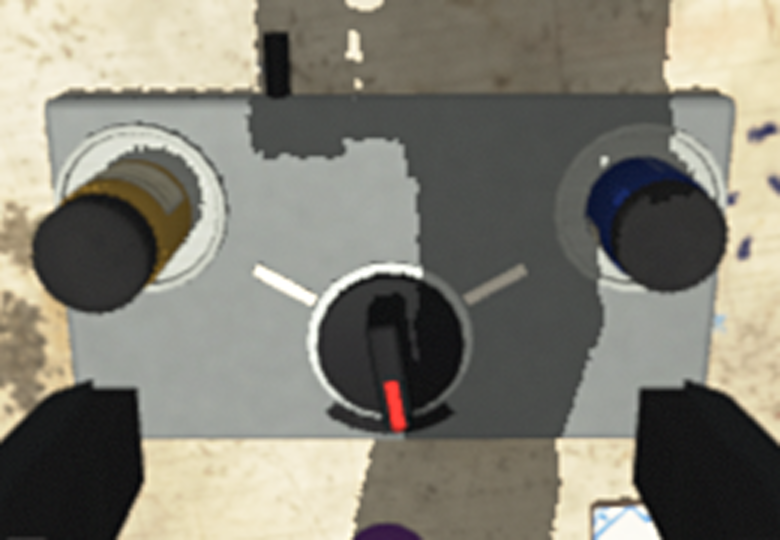

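The selector did not turn: the mark is still at (397,428) and the fingers closed to 0, so they missed the bar. I'll redo the approach and look before closing.

Run:
```python
from h import *
print(C,S)
robot.move_to(*bar(-.3,.15)); robot.move_to(*bar(.11,.15)); robot.move_gripper(.05)
robot.servo_line(bar(.11,.042)[0],.12); print(robot.get_ee_pos(),bar(.11,.042),robot.get_orientation(),robot.get_grip_width(),robot.get_time_s())
a=robot.grab_frame("side")[190:290,250:370]; b=robot.grab_frame("wrist")
cv2.imwrite("pics/c5.png",np.hstack([cv2.resize(a,(480,400),interpolation=cv2.INTER_CUBIC),b[:,160:480]]))
```

```text
[ 0.46025439 -0.1704451   0.        ] [ 0.46082224 -0.17002373]
[ 0.46060267 -0.17036959  0.04239024] (array([ 0.46025439, -0.1704451 ,  0.042     ]), array([0.01849894, 0.99982888, 0.        , 0.        ])) [1.84758404e-02 9.99829229e-01 1.93538090e-05 3.93451272e-04] 0.049906044435594876 46.6917
```

View pics/c5.png

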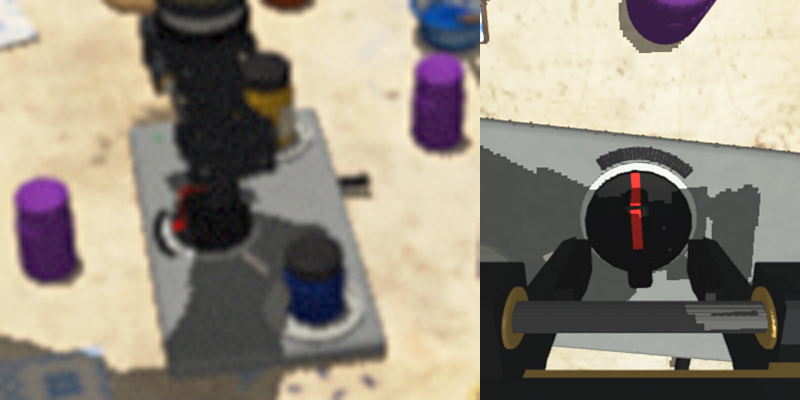

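The wrist view shows the bar (red stripe at x~637) lined up midway between the open fingers, so the pose is right. I'll close to 8 mm and check the width.

Run:
```python
from h import *
robot.move_gripper(.008,25)
print(robot.get_grip_width(),robot.get_grasp_force(),robot.get_wrist_force(),robot.get_ft_torque(),robot.get_time_s())
b=robot.grab_frame("wrist"); a=robot.grab_frame("side")[200:280,260:340]
cv2.imwrite("pics/c6.png",np.hstack([cv2.resize(a,(400,400),interpolation=cv2.INTER_CUBIC),b[:,160:480]]))
```

```text
0.00803439644598898 0.0 [-0.18517092  0.20921397 -0.38121322] [ 0.09056289 -0.20316857 -0.02868309] 47.55
```

View pics/c6.png

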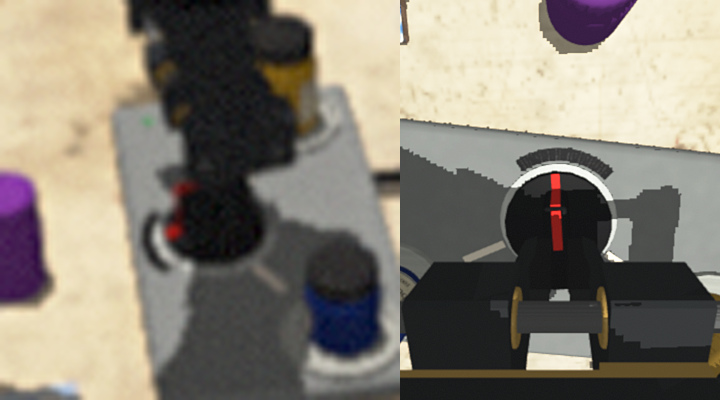

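The fingers straddle the bar but read zero force, so the pads are probably sitting too high. I'd raised the grip 7 mm above the given grip point. I'll go down to the specified height.

Run:
```python
from h import *
robot.move_gripper(.05); hit=robot.servo_line(bar(.11,.035)[0],.05,f_stop=6)
robot.move_gripper(.008,25)
print(hit,robot.get_ee_pos(),robot.get_grip_width(),robot.get_grasp_force(),robot.get_wrist_force(),robot.get_ft_torque(),robot.get_time_s())
```

```text
False [ 0.46026789 -0.17100991  0.03508228] 0.013170060436793345 24.74453866481781 [-0.06711091 -1.94445156  1.18680083] [-0.35131236 -0.11310693  0.0073873 ] 49.35
```

Run:
```python
from h import *
for th in np.linspace(.11,-2.094,13)[1:]: robot.move_to(*bar(th,.035))
robot.hold(.2)
print(robot.get_grip_width(),robot.get_wrist_force(),robot.get_ft_torque(),robot.get_ee_pos(),robot.get_time_s())
robot.move_gripper(.05); robot.servo_line(bar(0,.15)[0],.15); robot.move_gripper(.086)
look(7)
```

```text
0.01304695606377212 [-1.00075038 -5.23560366  4.39256096] [-1.1800285   0.01043145 -0.06583317] [ 0.46007983 -0.17099638  0.03499193] 52.75
55.9917
```

View pics/c7.png

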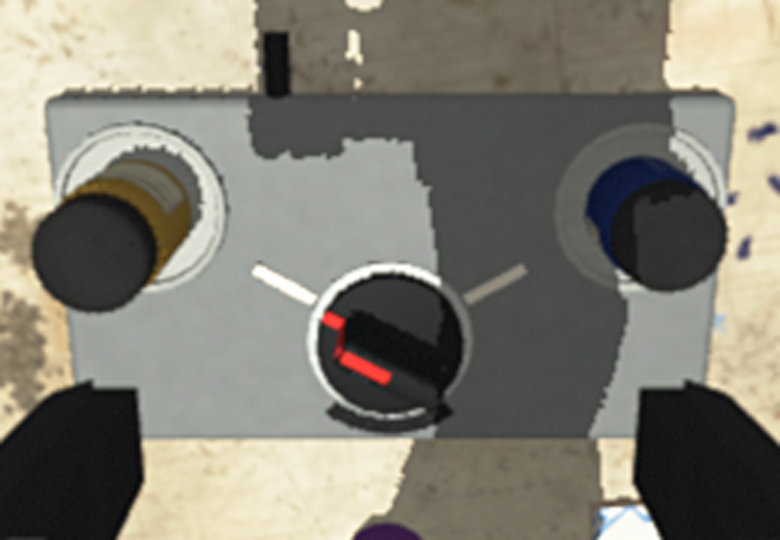

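The mark now points left. The stripe on the bar top runs (342,359)–(389,378), the disc stripe is near (333,319), and the tick runs (255,269)–(314,301). The jars haven't moved. I'll compare the angles numerically.

Run:
```python
from h import *
import pickle
c=pickle.load(open("w7.pkl","rb")); im=cv2.imread("pics/c7.png"); hsv=cv2.cvtColor(im,cv2.COLOR_BGR2HSV)
P=lambda u,v,z: ray(c,((u+.5)/3-.5+190,(v+.5)/3-.5+110),z)[:2]
loc=lambda p: np.array([(p-S)@ex*1000,(p-S)@ey*1000])
red=((hsv[...,1]>170)&((hsv[...,0]<8)|(hsv[...,0]>172))&(hsv[...,2]>200)).astype(np.uint8)
n,l,st,ct=cv2.connectedComponentsWithStats(red)
def axis(pts,z):
    q=np.array([loc(P(u,v,z)) for u,v in pts]); vx,vy,x0,y0=cv2.fitLine(q.astype(np.float32),cv2.DIST_L2,0,.01,.01).ravel()
    return q.mean(0),np.degrees(np.arctan2(vy,vx))
for i in range(1,n):
    if st[i,4]>60:
        pts=np.argwhere(l==i)[:,::-1]; print(st[i],ct[i],"z67",axis(pts,.067),"z32",axis(pts,.032))
wh=((hsv[...,1]<40)&(hsv[...,2]>200)).astype(np.uint8); wh[:,:250]=0; wh[:,303:]=0; wh[:255]=0; wh[310:]=0
pts=np.argwhere(wh)[:,::-1]; print("tick",len(pts),axis(pts,.022))
print("disc",loc(P(390,343,.032)), "tick expected ang 60 (mod 180)")
```

```text
[323 313  20  15 195] [332.64102564 320.3025641 ] z67 (array([26.27183762, 22.83089664]), np.float32(60.670628)) z32 (array([13.03501503, 25.05125924]), np.float32(60.670673))
[342 353  48  30 577] [365.06065858 367.36395147] z67 (array([4.78346136, 9.30160941]), np.float32(61.364143)) z32 (array([-10.50521544,  10.23010498]), np.float32(61.364143))
tick 739 (array([28.37086366, 50.59804903]), np.float32(59.327744))
disc [ 1.80393386 -1.43090969] tick expected ang 60 (mod 180)
```

Run:
```python
from h import *
print(robot.job_done(),robot.get_time_s())
```

```text
the job is handed in; nothing more can be done
the job is handed in; nothing more can be done
```

Job handed in at about 56 s: blue now stands on the right plate and yellow on the left, each an estimated 2–3 mm or less off centre, and the red mark is within about 2° of the left plate's tick; the first try at the selector gripped too high and missed, and the second turned it.

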